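Gauge a spindle through a row of shrinking rings

ROBOT

A 7-joint arm with a two-finger parallel gripper is mounted at the origin on a cart in front of the work surface, level with it; the furniture and walls round the work are solid. World frame = base frame: x ahead of the robot, y to its left, z up, the work surface at z = 0. Lengths are in m, angles in rad, forces in N, time in s.
With the tool pointing down it reaches from about 0.425 to 0.825 m from the base axis. Payload 3.6 kg.
Tool frame: the origin (TCP) lies on the centre line of the jaws, within the pads' length; the fingertips stand bot.tip_reach ahead of it and the grasp point (between the pads) lies 2 mm behind it (bot.tip_reach is the distance from the TCP to the fingertips, in m); z points along the fingers, y is the direction in which the jaws open and shut (so a half turn about z gives the same grasp; the last joint's range is limited). The gripper opens to 85 mm and grips with 20 to 120 N. Pads are 22 mm wide; open, the fingers measure 114 mm over their backs; the gripper's body (76 mm by 85 mm) begins 54 mm behind the grasp point. The pads swing forward as they close: fully open they stand 13 mm farther back than shut.
Start: joints at [-1.3, 0.615, -0.013, 1.423, 0.008, 1.103, -0.04], TCP at [0.191, 0.621, 0.248] pointing down, gripper open.
Joint ranges: [-3.12, 3.12], [-0.3, 2.06], [-1.34, 1.32], [0.26, 2.42], [-1.36, 4.5], [0.01, 1.98], [-2.84, 2.84]. Speed limits (rad/s): [2.79, 2.79, 3.14, 3.14, 3.14, 3.14, 3.14].

INTERFACE

Orientations are given as a rotation vector (axis times angle).
In Python, from plant import bot gives the robot as it stands. The module is installed in compiled form; this text tells all that it offers.
- The arm moves only by the shell command python3 -m pendant 'ROWS' [FORCE]. ROWS is JSON, a list that holds one entry, the list of rows, each a list of 7 numbers: the opening, from 0 (shut) to 1 (fully open), then the shift along the tool's x, y, z in mm, then the turn, a rotation vector about the tool's x, y, z in degrees. A call has 1 to 12 rows; each row shifts and turns the pose as measured when the row begins, along the tool's axes as they then stand; what a row does not reach is not made up. A row lasts 1/8 s, in which the tool goes at most 62.5 mm and 10.7 degrees, less where a joint would pass 70% of its speed; a pose out of reach is approached as far as the arm can. A call with a gripper value outside its range is refused whole. The fingers move at their own pace and stop on an object; FORCE is the grip in N (left out, the last holds). Time passes only in rows, so rows that do not move let the fingers close. It gives the time, the measured TCP pose, the force and the opening at its end, in the units of the state.
- bot.get_state(): the state, without advancing time (a new reading comes with each control period).
- bot.camera(name): name is "side" or "top" or "wrist"; returns a dict with "frame" (400x640x3 uint8, blue, green, red), "camera_matrix" (3x3 intrinsics, pixels), "xyz" and "rotation" of the camera in the world. Camera axes: x right, y down, z forward; pixel columns grow to the right and rows downward; lengths in m; the calibration is good to about 2 mm. A picture is of the moment at which its call begins. There is no depth.
- bot.close_job(): hands the job in, once; it reports no verdict.
The state is a dict: "time_s": time; "qpos": joint angles; "qd": joint speeds; "effort": joint torques, N m; "tcp_pos": TCP position; "orientation": TCP orientation; "ft_force": force on the tool from outside, world axes, zero at the start; "moment": the same for the moment, N m; "grip_width": finger opening in m.
Only numpy, scipy, OpenCV 4.12 (cv2) and the standard library are available. Lean on these libraries where they do the work, as an engineer would, in place of code of your own. Each camera call takes 0.05 s, during which the arm holds its last target. There are 200 camera calls.

TASK

Take the spindle from its cradle and slide it, tip first, through the gauge's row of ever smaller rings, widest ring first, until a ring stops it. Hold it lightly pressed against that ring for about a second, without shifting the clamped ring along its rail or forcing anything, then let go and leave the spindle lying in the rings with its tip still at the ring that stopped it. Leave the other things on the bench where they are.

Things in the scene. Friction and masses are not known exactly. Their poses are not given: they have to be found in the camera images.
- spindle_handle (a point): Centre of the handle of the spindle, one loose straight piece of about 0.12 kg: grey flat-sided handle (44 long x 18 wide x 20 high), then a smooth steel shaft, 14 in diameter, 123 long, on the same centre line. It starts level in the cradle, centre line 55 above the table, handle hanging free past the cradle's end. Axes: x from handle to tip, y across the handle's 18 mm width, z up.
- spindle_tip (a point): Centre of the flat end of the spindle's shaft, 145 in front of the handle's centre, same axes. The end's rim has a 1.5 chamfer (flat end 11 in diameter).
- cradle: Fixed low grey cradle, base 110 x 56 x 8, with two black notched posts 35 either side of its middle, 60 high at the top; origin under its middle, x along the spindle as it lies there (the handle's centre is 80 before the cradle's middle), z up.
- gauge_entry (a point): Centre of the front opening of the gauge's first ring, 80 above the table. x points into the row of rings (the way a part is passed through), z up. Four rings stand on this one level axis, each 38 in outer diameter and 10 thick. Fixed: front faces at x = 0, 30 and 60, bores 20, 18 and 16, which the 14 shaft passes. The fourth, bore 9, stops it; its front face stands anywhere from x = 95 to 115.
- ring_gauge: The gauge: fixed grey base (180 x 62 x 10), origin under its middle, x as for the entry, which lies at x = -75. The fourth ring (stop_ring; stop_face is its front) is on a carriage clamped on a rail; where it is set today is not measured: find it by feel or sight. Its clamp holds by friction only and slips above about 16 N; push with 4 to 8 N. Let go, the shaft lies on the bores' lower edges, up to 3 below the axis.
- pin_tin: Bystander, round tin, 68 dia x 25; origin at the centre of its underside.
- charger_cube: Bystander, small white wall charger, 58 x 42 x 26; origin at the centre of its underside.
- spudger_2: Bystander, thin pry stick lying flat, 146 x 10 x 8; origin at the centre of its underside.

How it is judged:
By the outcome, as a careful person would: the job done as asked, in the order asked, and still so for the second after the job is handed in, with the robot touching nothing.
It also fails if it takes over 48 s, if anything falls off the work surface, if the arm or the gripper's body presses on something with over 40 N, if the wrist force passes 120 N, or if a joint passes its speed limit or range.

## Working session

There is one attempt and no reset: what is moved stays moved. The work goes in short steps, Python scripts to look and compute and a shell command to move; the robot and the scene stay as the last step left them, time stands still between calls to the robot, and variables do not carry over. Pictures are saved under pics/ and viewed, about 8 in all and at most 12, crops included, and the job is handed in when it is done.

```bash
mkdir -p pics
cat > h.py <<'E'
import numpy as np, cv2
from plant import bot
from scipy.spatial.transform import Rotation as R
def ray(c,u,v):
    K=np.array(c["camera_matrix"]);Rm=np.array(c["rotation"])
    if Rm.shape!=(3,3): Rm=R.from_rotvec(Rm).as_matrix()
    d=Rm@np.linalg.solve(K,[u,v,1.]);return np.array(c["xyz"]),d
def onz(c,u,v,z):
    o,d=ray(c,u,v);return o+d*(z-o[2])/d[2]
def proj(c,p):
    K=np.array(c["camera_matrix"]);Rm=np.array(c["rotation"])
    q=K@(Rm.T@(np.array(p)-np.array(c["xyz"])));return q[:2]/q[2]
E
python3 - <<'E'
from h import *
import pickle
s=bot.get_state();print({k:np.round(v,3) for k,v in s.items()},bot.tip_reach)
for n in("top","side"):
    c=bot.camera(n);cv2.imwrite(f"pics/{n}1.png",c["frame"]);pickle.dump(c,open(n+"1.pkl","wb"));print(n,c["xyz"],c["rotation"],c["camera_matrix"])
E
```

```text
{'time_s': np.float64(0.0), 'qpos': array([-1.3  ,  0.616, -0.013,  1.425,  0.008,  1.103, -0.04 ]), 'qd': array([ 0.002,  0.001,  0.001, -0.001,  0.001, -0.002,  0.001]), 'effort': array([-0.0000e+00, -4.6921e+01,  2.5900e-01, -1.7104e+01,  1.0000e-02,
        1.0000e-02, -0.0000e+00]), 'tcp_pos': array([0.19 , 0.621, 0.247]), 'orientation': array([-0.466, -3.107,  0.004]), 'ft_force': array([-0.41 ,  0.746,  0.468]), 'moment': array([-0.004,  0.002,  0.028]), 'grip_width': np.float64(0.085)} 0.017
top [0.37350967 0.13440394 0.92260845] [-1.76321769  2.38416759 -0.30994565] [[400.28148963   0.         323.55490195]
 [  0.         400.28148963 192.69420862]
 [  0.           0.           1.        ]]
side [ 0.59728489 -0.62565769  0.53952753] [-2.14774322 -0.08359156  0.0170734 ] [[402.81915817   0.         323.82841006]
 [  0.         402.81915817 199.02963599]
 [  0.           0.           1.        ]]
```

View pics/top1.png

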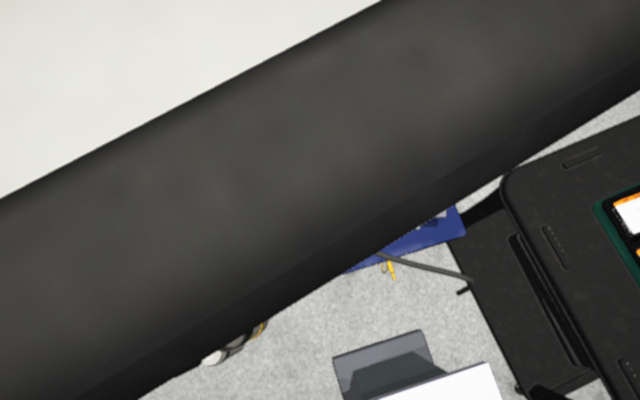

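View pics/side1.png

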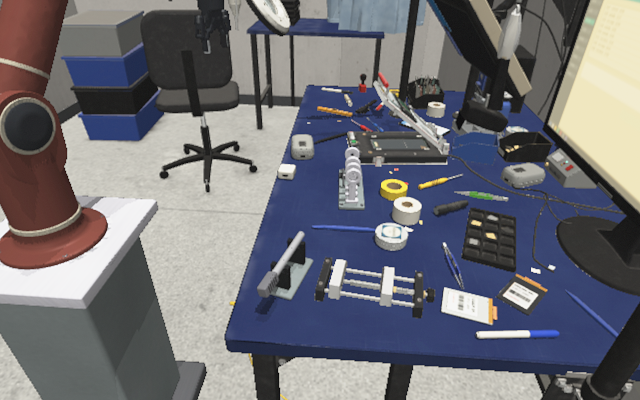

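The side view shows the cradle and spindle at about (285,268), with the handle nearest the camera at (268,286). The gauge is at about (350,180). The arm blocks the top view.

Run:
```python
from h import *
import pickle
c=pickle.load(open("side1.pkl","rb"))
f=c["frame"]
a=cv2.resize(f[140:215,320:380],None,fx=7,fy=7,interpolation=cv2.INTER_CUBIC)
b=cv2.resize(f[225:310,245:325],None,fx=4.5,fy=6.17,interpolation=cv2.INTER_CUBIC)
b=b[:525]
cv2.imwrite("pics/crop1.png",np.hstack([a,b]))
for u,v,z in[(268,286,.055),(302,238,.055),(341,206,.01),(365,206,.01),(350,197,.08),(351,154,.08),(288,172,.03)]:print(u,v,onz(c,u,v,z).round(3))
```

```text
Traceback (most recent call last):
ValueError: all the input array dimensions except for the concatenation axis must match exactly, but along dimension 0, the array at index 0 has size 525 and the array at index 1 has size 524
```

Run:
```python
from h import *
import pickle
c=pickle.load(open("side1.pkl","rb"))
f=c["frame"]
a=cv2.resize(f[140:215,320:380],(420,525),interpolation=cv2.INTER_CUBIC)
b=cv2.resize(f[225:310,240:325],(380,525),interpolation=cv2.INTER_CUBIC)
cv2.imwrite("pics/crop1.png",np.hstack([a,b]))
for u,v,z in[(268,286,.055),(302,238,.055),(341,206,.01),(365,206,.01),(350,197,.08),(351,154,.08),(288,172,.03)]:print(u,v,onz(c,u,v,z).round(3))
```

```text
268 286 [ 0.483 -0.155  0.055]
302 238 [ 0.525 -0.025  0.055]
341 206 [0.596 0.158 0.01 ]
365 206 [0.652 0.164 0.01 ]
350 197 [0.614 0.09  0.08 ]
351 154 [0.614 0.291 0.08 ]
288 172 [0.455 0.271 0.03 ]
```

View pics/crop1.png

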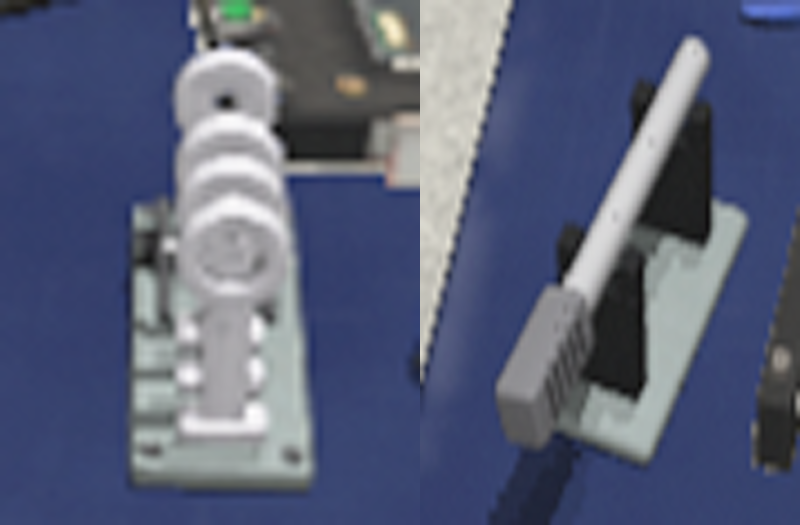

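```bash
python3 -m pendant '[[[1,0,-50,-40,0,0,0],[1,0,-50,-40,0,0,0],[1,-58,-3,0,0,0,6.5],[1,-58,-3,0,0,0,6.5],[1,-58,-3,0,0,0,6.5],[1,-58,-3,0,0,0,6.5],[1,-58,-3,0,0,0,6.5],[1,-58,-3,0,0,0,6.5],[1,-58,-3,0,0,0,6.5],[1,-58,-3,0,0,0,6.5],[1,-58,-3,0,0,0,6.5],[1,-58,-3,0,0,0,6.5]]]'
```

```text
time_s: 1.6
tcp_pos: [0.5207, 0.0965, 0.3221]
orientation: [2.086, 2.348, -0.025]
ft_force: [0.3, -0.2, 0.8]
grip_width: 0.0855
```

```bash
python3 -m pendant '[[[1,-58,-6,0,0,0,6],[1,-58,-6,0,0,0,6],[1,-58,-6,0,0,0,6],[1,-50,-6,0,0,0,6],[1,0,0,0,0,0,0]]]'
python3 - <<'E'
from h import *
import pickle
for n in("top","wrist"):
    c=bot.camera(n);pickle.dump(c,open(n+"2.pkl","wb"));cv2.imwrite(f"pics/{n}2.png",c["frame"]);print(c["xyz"],c["rotation"])
    if n=="wrist":print(c["camera_matrix"])
E
```

```text
time_s: 2.22
tcp_pos: [0.4847, -0.1378, 0.324]
orientation: [2.548, 1.827, -0.03]
ft_force: [0.1, 0.8, -1.1]
grip_width: 0.0855
[0.37350967 0.13440394 0.92260845] [-1.76321769  2.38416759 -0.30994565]
[ 0.51117683 -0.06293299  0.44724287] [ 2.79361682 -0.45371796 -0.08221506]
[[297.09438819   0.         317.23533816]
 [  0.         297.09438819 195.92431023]
 [  0.           0.           1.        ]]
```

View pics/top2.png

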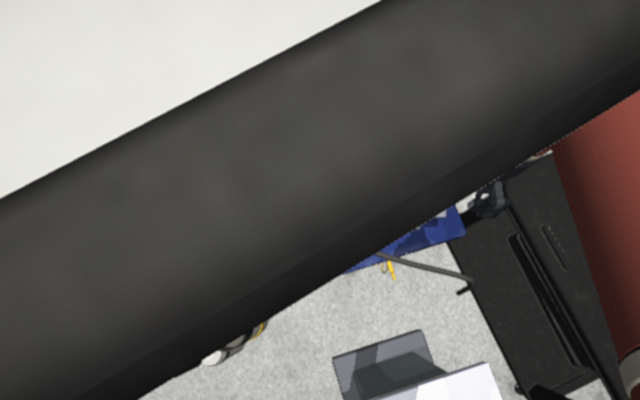

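View pics/wrist2.png

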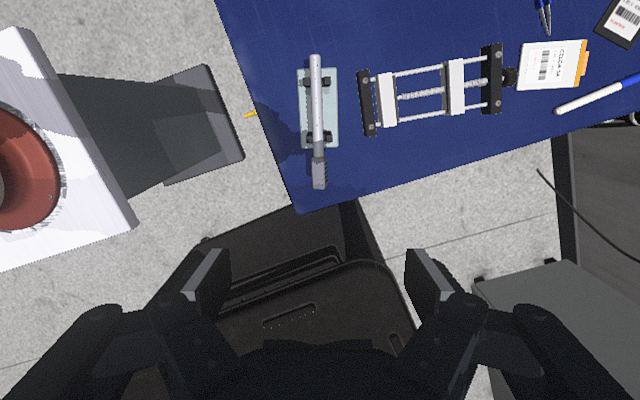

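Top view remains blocked by a fixture. The wrist view shows the spindle running nearly vertical, from its handle end at about (320,189) to its tip at about (315,54).

```bash
cat >> h.py <<'E'
def tool():
    s=bot.get_state();return np.array(s["tcp_pos"]),R.from_rotvec(s["orientation"]).as_matrix(),s
def totool(p):
    t,M,s=tool();return (M.T@(np.array(p)-t)*1000).round(1)
E
python3 - <<'E'
from h import *
import pickle
c=pickle.load(open("wrist2.pkl","rb"));g=cv2.cvtColor(c["frame"],6)
for v in(60,70,80,90,100,110,120,130,140,150,155,160,165,170,175,180,184,188,192):print(v,g[v,302:334])
print(g[44:70,315],g[180:200,319])
cs=pickle.load(open("side1.pkl","rb"))
E
```

```text
60 [ 61  61  52  40  40  38  42  86 153 180 195 199 212 240 220 206 196 178
 139  57  61  70  64  70  72  67  72  71  64  70  65  68]
70 [198 181 117 124 128 128 125 113 127 167 183 203 224 242 225 211 199 185
 151 166 208 203 203 197 204 199 205 204 201 200 202 203]
80 [117  62  72  70  78  78  74  74  89 156 183 196 217 237 238 218 202 195
 166  97  36  44  46  80  76  75  76  69 106 190 204 198]
90 [196 198 192 145  83  97  96  94  96 142 169 194 206 228 242 227 207 197
 175 149 172 173 173 170 168 170 175 194 202 199 201 196]
100 [200 201 204 198 152 118 125 121 121 115 156 190 204 222 237 234 212 199
 188 152 150 205 200 198 196 199 200 202 204 203 197 201]
110 [204 204 201 206 198 113 120 126 123 112 148 174 197 213 234 243 221 206
 193 166 153 209 208 201 203 203 209 202 206 205 203 203]
120 [200 199 192 193 210 193 121 123 127 118 122 162 189 207 226 243 232 207
 201 177 145 187 204 200 200 205 200 201 201 203 203 201]
130 [160 161 147 113 129 163 127 129 135 125 117 145 184 200 220 238 239 215
 198 189 154  94  94  94 122 168 154 163 170 212 203 201]
140 [123 124 128 117  66
[... 918 characters left out ...]
8]
180 [ 68  64  63  62  61  66  63  60  65  59  77 139 148 143 144 144 146 149
 149 144 137 150 134  71  41  48  67  66  62  62  68  62]
184 [ 63  67  64  62  62  60  57  59  60  57  71 127 150 138 137 134 128 123
 136 138 114 137 140  75  73  74  51  61  61  55  60  60]
188 [ 59  56  59  57  60  58  61  58  60  57  55  85 114 114 108 114 116 128
 131 140 140 133  99  57  56  56  58  60  59  66  61  54]
192 [64 60 60 56 56 64 56 59 58 61 60 56 52 57 59 56 52 55 59 48 58 61 62 55
 55 59 54 58 60 57 55 55]
[ 62  70  66  72  71  75  74  73  66  79 149 232 240 239 235 239 240 242
 240 240 241 241 243 240 241 240] [149 151 152 135 123 127 130 130 128  86  47  57  55  56  59  53  58  57
  54  57]
```

Run:
```python
from h import *
import pickle
c=pickle.load(open("wrist2.pkl","rb"))
tip=onz(c,314.7,54,.057); a=onz(c,315,60,.055); b=onz(c,317.5,130,.055); e=onz(c,318.6,183.5,.065); f=onz(c,318,145.5,.06)
d=(a-b)/np.linalg.norm(a-b);d2=(tip-e);d2[2]=0;L=np.linalg.norm(d2);d2/=L
print(tip,e,f,L,np.degrees(np.arctan2(d[1],d[0])),np.degrees(np.arctan2(d2[1],d2[0])))
h1=tip-.145*d2;h2=e+.022*d2;print(h1,h2)
h=(h1+h2)/2;h[2]=.055
cs=pickle.load(open("side1.pkl","rb"));print(proj(cs,h),proj(cs,tip),proj(cs,e))
t,M,s=tool();print(t,M.round(3));print(totool(h+[0,0,0]))
x=M[:,0];print("tool x az",np.degrees(np.arctan2(x[1],x[0])),"tilt",np.degrees(np.arccos(-M[2,2])))
```

```text
[ 0.52193256 -0.01264055  0.057     ] [ 0.47629053 -0.16440004  0.065     ] [ 0.49129279 -0.11687911  0.06      ] 0.15847440660482684 73.58719956874174 73.26121522822375
[ 0.48017128 -0.15149657  0.057     ] [ 0.48262672 -0.14333223  0.065     ]Traceback (most recent call last):
  File "<stdin>", line 9, in <module>
  File "h.py", line 12, in proj
    q=K@(Rm.T@(np.array(p)-np.array(c["xyz"])));return q[:2]/q[2]
      ~^^~~~~~~~~~~~~~~~~~~~~~~~~~~~~~~~~~~~~~~
ValueError: matmul: Input operand 1 does not have enough dimensions (has 0, gufunc core with signature (n?,k),(k,m?)->(n?,m?) requires 1)
```

```bash
sed -i 's/^    K=np.array(c\["camera_matrix"\]);Rm=np.array(c\["rotation"\])$/    K=np.array(c["camera_matrix"]);Rm=R.from_rotvec(c["rotation"]).as_matrix()/' h.py
python3 - <<'E'
from h import *
import pickle
c=pickle.load(open("wrist2.pkl","rb"))
tip=onz(c,314.7,54,.057); e=onz(c,318.9,188.8,.065)
d2=(tip-e);d2[2]=0;L=np.linalg.norm(d2);d2/=L
h1=tip-.145*d2;h2=e+.022*d2;print(L,h1,h2)
h=(h1+h2)/2;h[2]=.055
cs=pickle.load(open("side1.pkl","rb"));print(proj(cs,h),proj(cs,tip),proj(cs,e))
t,M,s=tool();print(t,M.round(3));print(totool(h))
x=M[:,0];print("tool x az",np.degrees(np.arctan2(x[1],x[0])),"sp az",np.degrees(np.arctan2(d2[1],d2[0])))
E
```

```text
0.16586868813876662 [ 0.48032568 -0.15154291  0.057     ] [ 0.4806503  -0.15045918  0.065     ]
[266.66784072 284.08735707] [301.08265387 233.1474767 ] [260.1216828  288.58843872]
[ 0.48678519 -0.13266091  0.32344266] [[ 0.312  0.95  -0.012]
 [ 0.95  -0.312 -0.013]
 [-0.016 -0.007 -1.   ]]
[-15.1   1.7 268.7]
tool x az 71.8297947368892 sp az 73.32491602621516
```

```bash
cat >> h.py <<'E'
def Rd(az):
    a=np.radians(az);return np.array([[np.cos(a),np.sin(a),0],[np.sin(a),-np.cos(a),0],[0,0,-1.]])
def rel(p,az):
    t,M,s=tool();print("tcp",t.round(4),"F",np.round(s["ft_force"],1),"w",round(float(s["grip_width"]),4),"t",s["time_s"])
    print("shift",totool(p),"turn",np.degrees(R.from_matrix(M.T@Rd(az)).as_rotvec()).round(2))
E
python3 -c "
from h import *
rel([.4805,-.151,.053],73.3)"
```

```text
tcp [ 0.4868 -0.1327  0.3234] F [0.5 0.4 0.3] w 0.0857 t 2.325
shift [-15.1   1.7 270.7] turn [-0.43  0.91 -1.47]
```

```bash
python3 -m pendant '[[[1,-10,-1,50,-0.4,0.9,-1.5],[1,-3,0,50,0,0,0],[1,0,0,50,0,0,0],[1,0,0,40,0,0,0],[1,0,0,0,0,0,0]]]'; python3 -c "
from h import *
rel([.4805,-.151,.053],73.3)"
```

```text
time_s: 2.95
tcp_pos: [0.488, -0.1334, 0.1279]
orientation: [-2.495, -1.905, -0.013]
ft_force: [-0.1, 0.7, -0.8]
grip_width: 0.0855
tcp [ 0.488  -0.1334  0.1279] F [-0.1  0.7 -0.8] w 0.0855 t 2.95
shift [-19.6  -2.8  74.8] turn [ 0.13 -0.48  1.42]
```

```bash
python3 -m pendant '[[[1,-18,-3,0,0.1,-0.4,1.4],[1,0,0,0,0,0,0]]]'; python3 -c "
from h import *
rel([.4805,-.151,.053],73.3)
c=bot.camera('wrist');cv2.imwrite('pics/w3.png',c['frame'])"
```

```text
time_s: 3.2
tcp_pos: [0.4822, -0.1505, 0.1302]
orientation: [2.516, 1.876, 0.006]
ft_force: [0.7, -0.0, 0.6]
grip_width: 0.0853
tcp [ 0.4822 -0.1505  0.1302] F [ 0.7 -0.   0.6] w 0.0853 t 3.2
shift [-1.1 -1.9 77.2] turn [ 0.3  -0.07  0.1 ]
```

View pics/w3.png

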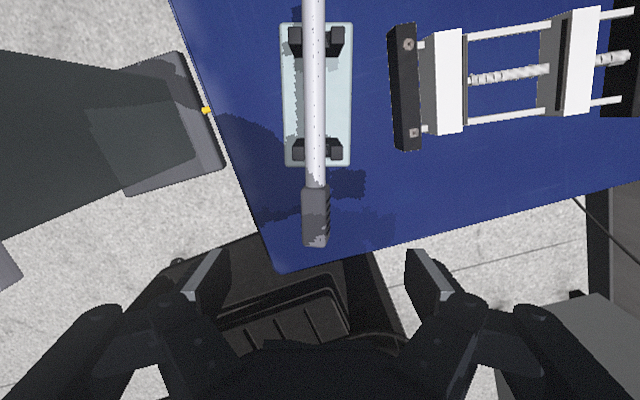

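The spindle is vertical at u≈315 between the jaws (185–405), with the handle at rows 185–247. It is aligned, so I'm descending.

```bash
python3 -m pendant '[[[1,-1,-2,40,0.3,0,0],[1,0,0,30,0,0,0],[1,0,0,0,0,0,0]]]'; python3 -c "
from h import *
rel([.4805,-.151,.053],73.3)"
```

```text
time_s: 3.62
tcp_pos: [0.4856, -0.1504, 0.0633]
orientation: [2.51, 1.876, 0.017]
ft_force: [0.6, 0.0, 1.8]
grip_width: 0.0853
tcp [ 0.4856 -0.1504  0.0633] F [0.6 0.  1.8] w 0.0853 t 3.625
shift [-2.1 -4.9 10.3] turn [ 0.71 -0.23  0.25]
```

```bash
python3 -m pendant '[[[1,-2,-4,9,0.6,-0.2,0.2],[1,0,0,0,0,0,0]]]'; python3 -c "
from h import *
rel([.4805,-.151,.053],73.3)"; python3 -m pendant '[[[0.3,0,0,0,0,0,0],[0.0,0,0,0,0,0,0],[0,0,0,0,0,0,0],[0,0,0,0,0,0,0],[0,0,0,0,0,0,0]]]' 60; python3 -c "
from h import *
rel([.4805,-.151,.053],73.3)"
```

```text
time_s: 3.88
tcp_pos: [0.4828, -0.1517, 0.0563]
orientation: [2.516, 1.874, 0.006]
ft_force: [0.2, -0.3, -0.3]
grip_width: 0.0851
tcp [ 0.4828 -0.1517  0.0563] F [ 0.2 -0.3 -0.3] w 0.0851 t 3.875
shift [ 0.  -2.4  3.3] turn [ 0.34 -0.03  0.06]
time_s: 4.5
tcp_pos: [0.4839, -0.1519, 0.0583]
orientation: [2.513, 1.873, 0.01]
ft_force: [-1.6, -0.2, 0.4]
grip_width: 0.0171
tcp [ 0.4839 -0.1519  0.0583] F [-1.6 -0.2  0.4] w 0.0171 t 4.5
shift [-0.1 -3.6  5.3] turn [ 0.55 -0.04  0.08]
```

```bash
python3 -m pendant '[[[0,0,0,-25,0,0,0],[0,0,0,-50,0,0,0],[0,0,0,-60,0,0,0],[0,55,0,-50,0,0,0],[0,55,0,-40,0,0,0],[0,55,0,-20,0,0,3],[0,45,-10,0,0,0,0],[0,0,0,0,0,0,0]]]'
python3 - <<'E'
from h import *
import pickle
rel([.53,.06,.3],90)
for n in("wrist","side"):
    c=bot.camera(n);pickle.dump(c,open(n+"4.pkl","wb"));cv2.imwrite(f"pics/{n}4.png",c["frame"])
cs=pickle.load(open("side1.pkl","rb"))
for k,(u,v,z) in dict(ring1=(353.3,175.3,.08),ring4=(352.3,153.1,.08),fl=(338.9,209.6,0),fr=(364.6,209.3,0)).items():print(k,onz(cs,u,v,z).round(4))
E
```

```text
time_s: 5.5
tcp_pos: [0.5325, 0.0465, 0.2975]
orientation: [2.569, 1.802, 0.006]
ft_force: [0.3, -1.2, -1.5]
grip_width: 0.0169
tcp [0.5325 0.0465 0.2975] F [ 0.3 -1.2 -1.5] w 0.0169 t 5.5
shift [11.9 -6.9 -2.5] turn [  0.3   -0.03 -19.9 ]
ring1 [0.6204 0.1832 0.08  ]
ring4 [0.6173 0.2965 0.08  ]
fl [0.5915 0.1573 0.    ]
fr [0.6521 0.1644 0.    ]
```

View pics/wrist4.png

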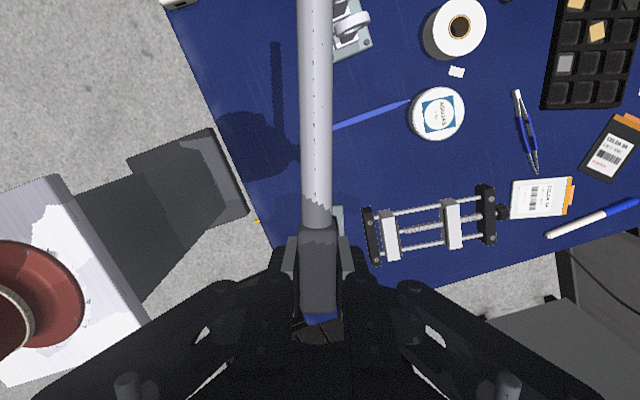

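Held spindle is straight in the jaws, and the gauge's front ring is just visible at (350,20). I'm turning to the gauge heading and moving forward for a better view.

```bash
python3 -m pendant '[[[0,35,-5,-20,0,0,-8],[0,35,0,-20,0,0,-8],[0,35,0,-10,0,0,-8],[0,0,0,0,0,0,-1],[0,0,0,0,0,0,0]]]'
python3 - <<'E'
from h import *
import pickle
rel([.53,.06,.3],95)
for n in("wrist","side"):
    c=bot.camera(n);pickle.dump(c,open(n+"5.pkl","wb"));cv2.imwrite(f"pics/{n}5.png",c["frame"])
    if n=="side":
        a=cv2.resize(c["frame"][140:215,320:380],(480,600),interpolation=cv2.INTER_CUBIC)
        cv2.imwrite("pics/s5.png",a)
    else:cv2.imwrite("pics/w5.png",cv2.resize(c["frame"][:200,250:520],(800,592),interpolation=cv2.INTER_CUBIC))
E
```

```text
time_s: 6.22
tcp_pos: [0.5492, 0.1331, 0.3467]
orientation: [2.135, 2.292, -0.014]
ft_force: [-0.9, -0.8, -1.9]
grip_width: 0.0166
tcp [0.5492 0.1331 0.3467] F [-0.9 -0.8 -1.9] w 0.0166 t 6.225
shift [-71.  -24.3  47.6] turn [-0.03  0.71 -0.94]
```

View pics/w5.png

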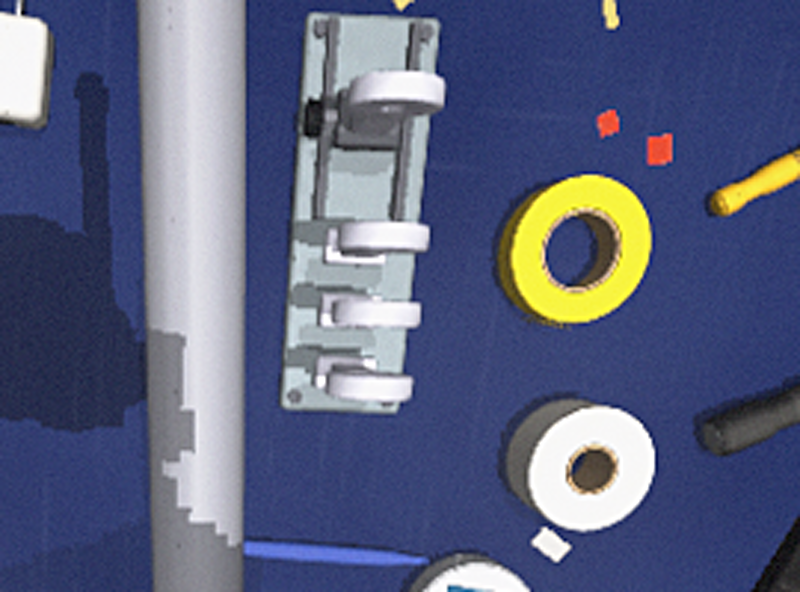

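Gauge seen clearly, with the crop scaled 2.963× from origin (250,0). Base corners are at (307,14), (440,18), (397,412) and (282,408). Ring 1 spans u 329–413 at row ~386, ring 3 spans 340–429 at ~238, and ring 4 spans ~349–444 at ~92.

Run:
```python
from h import *
import pickle
c=pickle.load(open("wrist5.pkl","rb"))
k=800/270
P=lambda x,y,z:onz(c,250+x/k-.33,y/k-.33,z)
bl,br,fr,fl=[P(x,y,.01) for x,y in((307,14),(440,18),(397,412),(282,408))]
az=lambda a,b:np.degrees(np.arctan2(*(b-a)[1::-1]))
print("lens",[np.linalg.norm(x).round(4) for x in(bl-fl,br-fr,fr-fl,br-bl)])
print("az",az(fl,bl),az(fr,br),az(fl,fr)+90,az(bl,br)+90)
ctr=(bl+br+fr+fl)/4;print("ctr",ctr)
g=ctr;
for n,l,r in(("r1",(329,383),(413,388)),("r2",(334,310),(421,314)),("r3",(341,236),(429,240)),("r4",(349,97),(444,93))):
    a,b=P(*l,.08),P(*r,.08);print(n,((a+b)/2).round(4),np.linalg.norm(b-a).round(4))
for A in(93,94,95,96):
    u=np.array([np.cos(np.radians(A)),np.sin(np.radians(A)),0]);print(A,(ctr-.075*u).round(4))
s=pickle.load(open("side5.pkl","rb"));print("proj side",[proj(s,list(q[:2])+[.01]).round(1) for q in(bl,br,fr,fl)],proj(s,list((ctr-.075*u)[:2])+[.08]))
```

```text
lens [np.float64(0.1773), np.float64(0.1778), np.float64(0.0596), np.float64(0.0607)]
az 91.92201035776226 91.5696256811252 92.01313606118977 92.4639224577839
ctr [0.61659558 0.24764602 0.01      ]
r1 [0.6203 0.1779 0.08  ] 0.0367
r2 [0.6191 0.2084 0.08  ] 0.037
r3 [0.6184 0.2378 0.08  ] 0.0366
r4 [0.6158 0.2905 0.08  ] 0.0375
93 [0.6205 0.1727 0.01  ]
94 [0.6218 0.1728 0.01  ]
95 [0.6231 0.1729 0.01  ]
96 [0.6244 0.1731 0.01  ]
proj side [array([338.5, 169.3]), array([360.8, 170. ]), array([363.7, 206.8]), array([338.2, 205.9])] [355.02743915 177.59012134]
```

View pics/s5.png

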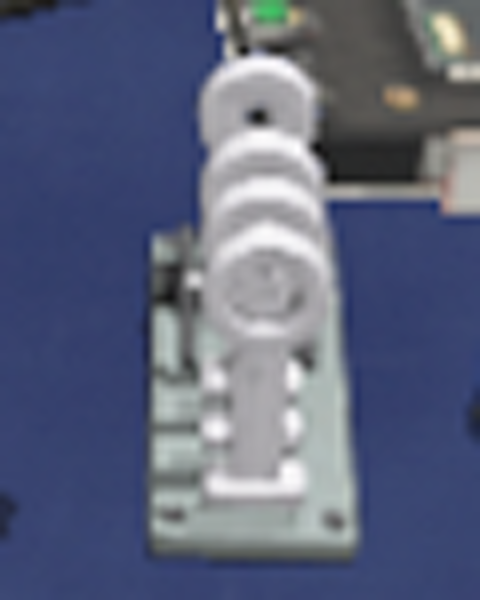

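```bash
python3 -m pendant '[[[0,-45,22,10,0,0.7,2],[0,-45,22,25,0,0,0],[0,-45,22,40,0,0,0],[0,0,0,45,0,0,0],[0,0,0,40,0,0,0],[0,0,0,0,0,0,0]]]'; python3 -c "
from h import *
rel([.6264,.0026,.083],92.1)"
```

```text
time_s: 7.08
tcp_pos: [0.6213, -0.0077, 0.1842]
orientation: [2.196, 2.244, -0.003]
ft_force: [0.5, 0.3, -0.5]
grip_width: 0.0168
tcp [ 0.6213 -0.0077  0.1842] F [ 0.5  0.3 -0.5] w 0.0168 t 7.075
shift [ 10.5   5.3 101.2] turn [ 0.    0.17 -0.87]
```

```bash
python3 -m pendant '[[[0,8,5,45,0,0,-0.8],[0,0,0,45,0,0,0],[0,0,0,0,0,0,0]]]'; python3 -c "
from h import *
rel([.6264,.0026,.083],92.1)";python3 -m pendant '[[[0,0,0,0,0,0,0]]]'; python3 -m pendant '[[[0,0,0,0,0,0,0]]]'; python3 -c "
from h import *
rel([.6264,.0026,.083],92.1)"
```

```text
time_s: 7.45
tcp_pos: [0.6312, -0.0021, 0.099]
orientation: [2.177, 2.249, 0.009]
ft_force: [0.6, 0.2, -1.2]
grip_width: 0.0167
tcp [ 0.6312 -0.0021  0.099 ] F [ 0.6  0.2 -1.2] w 0.0167 t 7.45
shift [ 4.9 -4.8 16. ] turn [ 0.69  0.26 -0.22]
time_s: 7.58
tcp_pos: [0.6332, -0.0026, 0.102]
orientation: [2.174, 2.246, 0.014]
ft_force: [0.6, -0.3, -1.4]
grip_width: 0.0167
time_s: 7.7
tcp_pos: [0.6346, -0.0029, 0.1046]
orientation: [2.172, 2.244, 0.018]
ft_force: [0.2, -0.0, -1.0]
grip_width: 0.017
tcp [ 0.6346 -0.0029  0.1046] F [ 0.2 -0.  -1. ] w 0.017 t 7.7
shift [ 5.8 -8.5 21.4] turn [ 1.22  0.31 -0.25]
```

```bash
python3 -m pendant '[[[0,4,-9,18,1.5,0.3,-0.2],[0,0.5,-1.8,2.7,0.5,0,0],[0,0.5,-1.8,2.7,0.5,0,0]]]'; python3 -c "
from h import *
rel([.6264,.0026,.083],92.1)"; python3 -m pendant '[[[0,0.5,-1.8,2.7,0.5,0,0],[0,0.5,-1.8,2.7,0.5,0,0]]]'; python3 -c "
from h import *
rel([.6264,.0026,.083],92.1)"
```

```text
time_s: 8.07
tcp_pos: [0.623, 0.0019, 0.0826]
orientation: [-2.171, -2.251, 0.022]
ft_force: [-0.2, -0.2, -0.8]
grip_width: 0.017
tcp [0.623  0.0019 0.0826] F [-0.2 -0.2 -0.8] w 0.017 t 8.075
shift [ 0.5  3.4 -0.4] turn [-1.15 -0.03 -0.03]
time_s: 8.32
tcp_pos: [0.6189, 0.0029, 0.0768]
orientation: [-2.162, -2.241, 0.043]
ft_force: [0.3, -0.4, -1.7]
grip_width: 0.017
tcp [0.6189 0.0029 0.0768] F [ 0.3 -0.4 -1.7] w 0.017 t 8.325
shift [-0.6  7.2 -6.5] turn [-2.23 -0.02 -0.03]
```

```bash
python3 -m pendant '[[[0,0,5,-4,-2,0,0]]]'; python3 -m pendant '[[[0,0,0,0,0,0,0]]]';python3 -m pendant '[[[0,0,0,0,0,0,0]]]'; python3 -c "
from h import *
rel([.6264,.0026,.083],92.1)"
```

```text
time_s: 8.45
tcp_pos: [0.624, 0.0033, 0.08]
orientation: [-2.179, -2.259, 0.004]
ft_force: [-0.2, -0.5, -0.5]
grip_width: 0.017
time_s: 8.57
tcp_pos: [0.6244, 0.003, 0.0807]
orientation: [-2.18, -2.26, 0.002]
ft_force: [0.2, -0.2, -1.9]
grip_width: 0.0167
time_s: 8.7
tcp_pos: [0.6244, 0.003, 0.0809]
orientation: [-2.18, -2.26, 0.002]
ft_force: [-0.3, -0.8, -0.9]
grip_width: 0.0167
tcp [0.6244 0.003  0.0809] F [-0.3 -0.8 -0.9] w 0.0167 t 8.7
shift [-0.5  2.  -2.1] turn [-0.1  -0.02 -0.04]
```

Run:
```python
from h import *
import pickle
im=[]
for n in("wrist","side"):
    c=bot.camera(n);pickle.dump(c,open(n+"6.pkl","wb"))
    if n=="wrist":a=cv2.resize(c["frame"][0:120,240:400],(800,600),interpolation=cv2.INTER_CUBIC);print(c["xyz"])
    else:b=cv2.resize(c["frame"][150:240,320:390],(467,600),interpolation=cv2.INTER_CUBIC)
cv2.imwrite("pics/v6.png",cv2.resize(np.hstack([a,b]),(800,474)))
```

```text
[0.62207117 0.07699795 0.20578001]
```

View pics/v6.png

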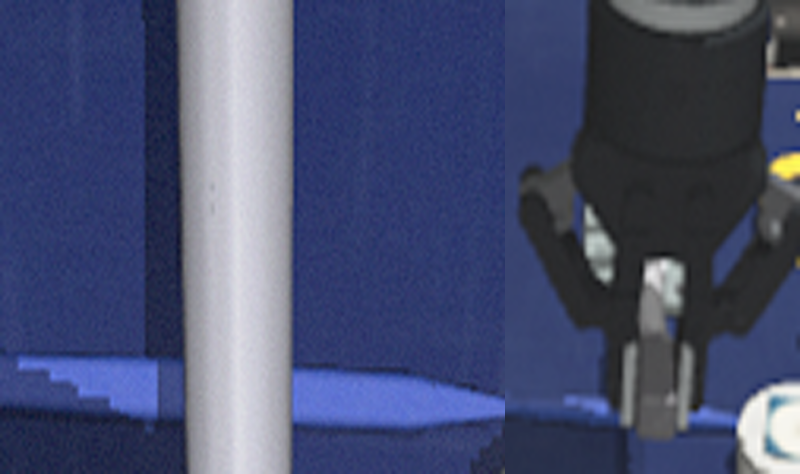

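Run:
```python
from h import *
import pickle
c=pickle.load(open("wrist6.pkl","rb"));g=cv2.cvtColor(c["frame"],cv2.COLOR_BGR2HSV)[:,:,1]
z=.079;o=np.array(c["xyz"])
pts=[]
for v in range(2,118,5):
    m=np.where(g[v,280:350]<70)[0]+280
    l,r=m.min()-.5,m.max()+.5
    p=onz(c,(l+r)/2,v,z); pts.append(p)
    d=[ray(c,q,v)[1] for q in(l,r)];d=[x/np.linalg.norm(x) for x in d]
    ang=np.arccos(d[0]@d[1]);D=.007/np.sin(ang/2)
    n=ray(c,(l+r)/2,v)[1];n/=np.linalg.norm(n)
    ax=np.array([0,1,0]) ; n2=n-ax*(n@ax); 
    # silhouette half angle measured in plane perp to axis
    e=[x-ax*(x@ax) for x in d];e=[x/np.linalg.norm(x) for x in e];a2=np.arccos(e[0]@e[1]);Dp=.007/np.sin(a2/2)
    n2/=np.linalg.norm(n2);print(v,l,r,p.round(4),"axis z est",(o+n2*Dp)[2].round(4),"x",(o+n2*Dp)[0].round(4))
pts=np.array(pts);k=np.polyfit(pts[:,1],pts[:,0],1);print("az",90-np.degrees(np.arctan(k[0])),"x at y=.17",np.polyval(k,.1725),"x at handle",np.polyval(k,.003))
```

```text
2 295.5 332.5 [0.6193 0.1134 0.079 ] axis z est 0.0765 x 0.6193
7 295.5 332.5 [0.6194 0.1118 0.079 ] axis z est 0.077 x 0.6194
12 295.5 332.5 [0.6194 0.1102 0.079 ] axis z est 0.0776 x 0.6194
17 295.5 332.5 [0.6195 0.1085 0.079 ] axis z est 0.0782 x 0.6195
22 295.5 332.5 [0.6196 0.1068 0.079 ] axis z est 0.0787 x 0.6195
27 295.5 332.5 [0.6196 0.1052 0.079 ] axis z est 0.0793 x 0.6196
32 295.5 332.5 [0.6197 0.1035 0.079 ] axis z est 0.0798 x 0.6197
37 296.5 332.5 [0.6199 0.1017 0.079 ] axis z est 0.0769 x 0.6199
42 296.5 332.5 [0.62  0.1   0.079] axis z est 0.0775 x 0.6199
47 296.5 332.5 [0.62   0.0983 0.079 ] axis z est 0.0781 x 0.62
52 296.5 332.5 [0.6201 0.0965 0.079 ] axis z est 0.0786 x 0.6201
57 296.5 332.5 [0.6201 0.0947 0.079 ] axis z est 0.0792 x 0.6201
62 296.5 332.5 [0.6202 0.0929 0.079 ] axis z est 0.0798 x 0.6202
67 297.5 332.5 [0.6204 0.0911 0.079 ] axis z est 0.0768 x 0.6204
72 297.5 332.5 [0.6205 0.0893 0.079 ] axis z est 0.0774 x 0.6205
77 297.5 332.5 [0.6206 0.0875 0.079 ] axis z est 0.0779 x 0.6205
82 297.5 332.5 [0.6206 0.0856 0.079 ] axis z est 0.0785 x 0.6206
87 297.5 332.5 [0.6207 0.0837 0.079 ] axis z est 0.0791 x 0.6207
92 298.5 332.5 [0.6209 0.0819 0.079 ] axis z est 0.076 x 0.6209
97 298.5 331.5 [0.6208 0.0799 0.079 ] axis z est 0.0727 x 0.6207
102 298.5 331.5 [0.6209 0.078  0.079 ] axis z est 0.0733 x 0.6208
107 297.5 331.5 [0.6207 0.076  0.079 ] axis z est 0.0778 x 0.6207
112 298.5 331.5 [0.621  0.0741 0.079 ] axis z est 0.0746 x 0.621
117 298.5 332.5 [0.6213 0.0721 0.079 ] axis z est 0.079 x 0.6213
az 92.579619094768 x at y=.17 0.6166516117327364 x at handle 0.6242881448327593
```

```bash
python3 -m pendant '[[[0,0,2.3,-2.1,0,0,0.4],[0,10,0,0,0,0,0],[0,8,0,0,0,0,0],[0,0,0,0,0,0,0]]]'; python3 -c "
from h import *
rel([.6256,.0326,.083],91.7)"
```

```text
time_s: 9.3
tcp_pos: [0.6266, 0.0233, 0.0831]
orientation: [-2.187, -2.253, 0.001]
ft_force: [-0.0, 0.7, 0.2]
grip_width: 0.0169
tcp [0.6266 0.0233 0.0831] F [-0.   0.7  0.2] w 0.0169 t 9.3
shift [ 9.3 -0.7  0.1] turn [-0.09 -0.06 -0.  ]
```

```bash
python3 -m pendant '[[[0,6,-0.6,0,0,0,0],[0,4,0,0,0,0,0]]]'; python3 -m pendant '[[[0,5,0,0,0,0,0]]]'; python3 -m pendant '[[[0,5,0,0,0,0,0]]]'; python3 -c "
from h import *
t=tool()[0];rel([.6205+(.1725-t[1]-.01)*.0367,t[1]+.01,.083],91.7)"
```

```text
time_s: 9.55
tcp_pos: [0.6255, 0.0336, 0.083]
orientation: [-2.187, -2.252, 0.001]
ft_force: [0.1, 0.6, -1.5]
grip_width: 0.0168
time_s: 9.68
tcp_pos: [0.6253, 0.0387, 0.083]
orientation: [-2.188, -2.252, 0.002]
ft_force: [-0.7, -0.2, -1.0]
grip_width: 0.0171
time_s: 9.8
tcp_pos: [0.6251, 0.0441, 0.083]
orientation: [-2.188, -2.252, 0.002]
ft_force: [-0.3, 0.5, -1.2]
grip_width: 0.0168
tcp [0.6251 0.0441 0.083 ] F [-0.3  0.5 -1.2] w 0.0168 t 9.8
shift [10.  0.  0.] turn [-0.11 -0.03 -0.04]
```

```bash
for i in 1; do :; done; python3 -m pendant '[[[0,5,0,0,0,0,0]]]';python3 -m pendant '[[[0,4,0,0,0,0,0]]]'; python3 -m pendant '[[[0,4,0,0,0,0,0]]]';python3 -m pendant '[[[0,4,0,0,0,0,0]]]'
```

```text
time_s: 9.93
tcp_pos: [0.625, 0.0494, 0.083]
orientation: [-2.188, -2.252, 0.001]
ft_force: [0.4, -0.3, -0.9]
grip_width: 0.017
time_s: 10.05
tcp_pos: [0.6248, 0.0538, 0.083]
orientation: [-2.188, -2.252, 0.001]
ft_force: [-0.7, -0.9, -0.9]
grip_width: 0.017
time_s: 10.18
tcp_pos: [0.6247, 0.0581, 0.083]
orientation: [-2.188, -2.252, 0.001]
ft_force: [-0.1, 0.1, -0.4]
grip_width: 0.0165
time_s: 10.3
tcp_pos: [0.6246, 0.0624, 0.083]
orientation: [-2.188, -2.252, 0.001]
ft_force: [0.3, -0.6, -1.3]
grip_width: 0.0167
```

Run:
```python
from h import *
t=tool()[0];rel([.6205+(.1725-t[1]-.01)*.0367,t[1]+.01,.083],91.7)
im=[]
for n,(a,b,x,y) in dict(wrist=(0,100,250,383),side=(150,220,320,413)).items():
    c=bot.camera(n);im.append(cv2.resize(c["frame"][a:b,x:y],(400,300),interpolation=cv2.INTER_CUBIC))
cv2.imwrite("pics/v7.png",np.hstack(im))
```

```text
tcp [0.6246 0.0624 0.083 ] F [ 0.3 -0.6 -1.3] w 0.0167 t 10.3
shift [10.  -0.1  0.1] turn [-0.11 -0.03 -0.03]
```

View pics/v7.png

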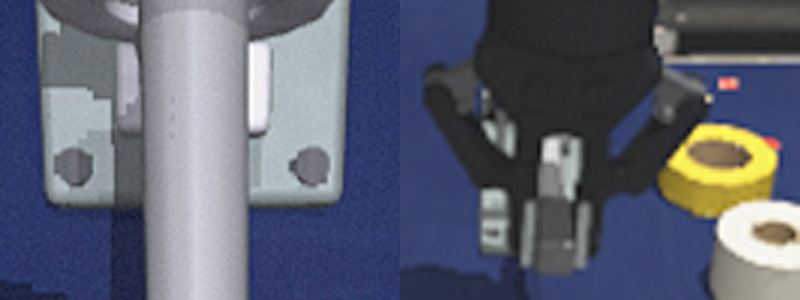

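The shaft is entering ring 1: the ring's rim covers the shaft at crop row ~12. Shaft centre is ≈195 and base centre ≈193, so it's well centred.

```bash
for r in 1; do python3 -m pendant '[[[0,4,-0.2,0,0,0,0]]]';python3 -m pendant '[[[0,4,-0.2,0,0,0,0]]]'; python3 -m pendant '[[[0,4,0,0,0,0,0]]]';python3 -m pendant '[[[0,4,0,0,0,0,0]]]'; done | egrep 'tcp|force'
```

```text
tcp_pos: [0.6243, 0.0664, 0.083]
ft_force: [-0.6, 0.5, -0.8]
tcp_pos: [0.6239, 0.0707, 0.0831]
ft_force: [0.2, 0.1, -0.8]
tcp_pos: [0.6238, 0.0749, 0.083]
ft_force: [0.5, 0.4, -1.3]
tcp_pos: [0.6237, 0.0793, 0.083]
ft_force: [-0.0, -0.2, -0.5]
```

```bash
{ python3 -m pendant '[[[0,3,0,0,0,0,0]]]';python3 -m pendant '[[[0,3,0,0,0,0,0]]]'; python3 -m pendant '[[[0,2,0,0,0,0,0]]]';python3 -m pendant '[[[0,2,0,0,0,0,0]]]'; } | egrep 'tcp|force'
```

```text
tcp_pos: [0.6235, 0.0827, 0.083]
ft_force: [0.5, 0.2, 0.1]
tcp_pos: [0.6235, 0.0859, 0.083]
ft_force: [0.7, -0.1, -0.7]
tcp_pos: [0.6234, 0.0882, 0.083]
ft_force: [0.6, 0.1, -1.4]
tcp_pos: [0.6233, 0.0903, 0.083]
ft_force: [-0.9, 0.7, -1.4]
```

```bash
{ python3 -m pendant '[[[0,2,0,0,0,0,0]]]';python3 -m pendant '[[[0,2,0,0,0,0,0]]]'; python3 -m pendant '[[[0,2,0,0,0,0,0]]]';python3 -m pendant '[[[0,2,0,0,0,0,0]]]'; } | egrep 'tcp|force'
```

```text
tcp_pos: [0.6232, 0.0923, 0.083]
ft_force: [0.2, 0.1, -0.5]
tcp_pos: [0.6232, 0.0943, 0.083]
ft_force: [-0.1, -0.4, -1.0]
tcp_pos: [0.6231, 0.0965, 0.083]
ft_force: [-0.3, 0.2, -1.1]
tcp_pos: [0.6231, 0.0986, 0.083]
ft_force: [0.4, 0.1, -0.5]
```

```bash
{ python3 -m pendant '[[[0,2,0,0,0,0,0]]]';python3 -m pendant '[[[0,2,0,0,0,0,0]]]'; python3 -m pendant '[[[0,2,0,0,0,0,0]]]';python3 -m pendant '[[[0,2,0,0,0,0,0]]]'; } | egrep 'tcp|force'
```

```text
tcp_pos: [0.623, 0.1007, 0.083]
ft_force: [-0.3, 0.9, -1.1]
tcp_pos: [0.623, 0.1028, 0.083]
ft_force: [-0.9, 0.5, -0.8]
tcp_pos: [0.6229, 0.105, 0.083]
ft_force: [-0.3, -0.4, -1.4]
tcp_pos: [0.6228, 0.1071, 0.083]
ft_force: [0.2, 1.4, -2.0]
```

```bash
{ python3 -m pendant '[[[0,3,0,0,0,0,0]]]';python3 -m pendant '[[[0,3,0,0,0,0,0]]]'; python3 -m pendant '[[[0,3,0,0,0,0,0]]]';python3 -m pendant '[[[0,3,0,0,0,0,0]]]'; } | egrep 'tcp|force';  python3 -c "
from h import *
t=tool()[0];rel([.6205+(.1725-t[1]-.01)*.0367,t[1]+.01,.083],91.7)"
```

```text
tcp_pos: [0.6227, 0.1102, 0.083]
ft_force: [-0.7, 0.1, -2.0]
tcp_pos: [0.6227, 0.1134, 0.0831]
ft_force: [-0.2, -0.1, -1.8]
tcp_pos: [0.6225, 0.1167, 0.083]
ft_force: [-0.1, -0.0, -1.2]
tcp_pos: [0.6224, 0.12, 0.083]
ft_force: [-0.1, -0.2, -1.1]
tcp [0.6224 0.12   0.083 ] F [-0.1 -0.2 -1.1] w 0.0166 t 12.9
shift [10.  -0.1  0. ] turn [-0.11 -0.04 -0.03]
```

```bash
{ python3 -m pendant '[[[0,1.5,0,0,0,0,0]]]';python3 -m pendant '[[[0,1.5,0,0,0,0,0]]]'; python3 -m pendant '[[[0,1.5,0,0,0,0,0]]]';python3 -m pendant '[[[0,1.5,0,0,0,0,0]]]'; } | egrep 'tcp|force'
```

```text
tcp_pos: [0.6224, 0.1219, 0.083]
ft_force: [0.5, 1.2, -0.7]
tcp_pos: [0.6223, 0.1234, 0.083]
ft_force: [0.4, 0.1, -0.1]
tcp_pos: [0.6222, 0.125, 0.083]
ft_force: [0.2, -0.3, -0.8]
tcp_pos: [0.6222, 0.1265, 0.083]
ft_force: [-0.2, -0.1, -1.0]
```

```bash
{ python3 -m pendant '[[[0,1.2,0,0,0,0,0]]]';python3 -m pendant '[[[0,1.2,0,0,0,0,0]]]'; python3 -m pendant '[[[0,1.2,0,0,0,0,0]]]'; } | egrep 'tcp|force'
```

```text
tcp_pos: [0.6222, 0.1278, 0.083]
ft_force: [-0.0, -0.1, -1.0]
tcp_pos: [0.6222, 0.129, 0.083]
ft_force: [0.5, -0.1, -1.2]
tcp_pos: [0.6221, 0.1302, 0.083]
ft_force: [-0.4, 0.3, -1.4]
```

```bash
{ python3 -m pendant '[[[0,1.2,0,0,0,0,0]]]';python3 -m pendant '[[[0,1.2,0,0,0,0,0]]]'; python3 -m pendant '[[[0,1.2,0,0,0,0,0]]]'; } | egrep 'tcp|force'
```

```text
tcp_pos: [0.6221, 0.1315, 0.083]
ft_force: [-0.6, 1.0, -1.0]
tcp_pos: [0.6221, 0.1328, 0.083]
ft_force: [0.6, -0.2, -0.6]
tcp_pos: [0.622, 0.1341, 0.083]
ft_force: [-0.8, 0.0, -1.4]
```

```bash
{ python3 -m pendant '[[[0,1,0,0,0,0,0]]]';python3 -m pendant '[[[0,1,0,0,0,0,0]]]'; python3 -m pendant '[[[0,1,0,0,0,0,0]]]'; } | egrep 'tcp|force'
```

```text
tcp_pos: [0.622, 0.1352, 0.083]
ft_force: [1.0, -0.3, -0.9]
tcp_pos: [0.6219, 0.1362, 0.083]
ft_force: [-0.5, 0.4, -0.4]
tcp_pos: [0.6219, 0.1373, 0.083]
ft_force: [0.4, 0.5, -0.9]
```

```bash
{ python3 -m pendant '[[[0,1,0,0,0,0,0]]]';python3 -m pendant '[[[0,1,0,0,0,0,0]]]'; } | egrep 'tcp|force'
```

```text
tcp_pos: [0.6219, 0.1384, 0.0831]
ft_force: [0.7, -0.3, -1.0]
tcp_pos: [0.6219, 0.1394, 0.083]
ft_force: [-0.0, 0.6, -0.9]
```

```bash
{ python3 -m pendant '[[[0,1,0,0,0,0,0]]]';python3 -m pendant '[[[0,1,0,0,0,0,0]]]'; } | egrep 'tcp|force'
```

```text
tcp_pos: [0.6218, 0.1405, 0.083]
ft_force: [0.1, -0.7, -1.8]
tcp_pos: [0.6218, 0.1415, 0.083]
ft_force: [-0.8, -0.8, -1.3]
```

```bash
{ python3 -m pendant '[[[0,1,0,0,0,0,0]]]';python3 -m pendant '[[[0,1,0,0,0,0,0]]]'; } | egrep 'tcp|force'
```

```text
tcp_pos: [0.6217, 0.1416, 0.083]
ft_force: [-0.8, -2.1, -0.8]
tcp_pos: [0.6217, 0.1416, 0.0831]
ft_force: [-0.6, -2.9, 0.1]
```

```bash
{ python3 -m pendant '[[[0,1,0,0,0,0,0]]]'; } | egrep 'tcp|force'
```

```text
tcp_pos: [0.6217, 0.1416, 0.0832]
ft_force: [-0.1, -2.9, -0.8]
```

```bash
{ python3 -m pendant '[[[0,1,0,0,0,0,0]]]'; } | egrep 'tcp|force'
```

```text
tcp_pos: [0.6216, 0.1416, 0.0833]
ft_force: [-0.1, -3.1, -1.1]
```

Contact: at y=0.1416 the tip stopped, about 3 N per mm of commanded offset. The tip is ≈114 mm past the entry, which matches the picture. Now pressing at about 6 N.

```bash
{ python3 -m pendant '[[[0,1.8,0,0,0,0,0],[0,1.8,0,0,0,0,0]]]';python3 -m pendant '[[[0,1.9,0,0,0,0,0],[0,1.9,0,0,0,0,0],[0,1.9,0,0,0,0,0]]]'; } | egrep 'time|tcp|force'
```

```text
time_s: 15.78
tcp_pos: [0.6216, 0.1417, 0.0835]
ft_force: [-0.6, -6.3, 1.1]
time_s: 16.15
tcp_pos: [0.6213, 0.1417, 0.0842]
ft_force: [-0.5, -6.3, 1.9]
```

```bash
{ python3 -m pendant '[[[0,1.8,0.1,0.4,0,0,0],[0,1.8,0.1,0.4,0,0,0],[0,1.8,0.1,0.4,0,0,0],[0,1.8,0,0.4,0,0,0]]]';python3 -m pendant '[[[0,1.8,0,0.3,0,0,0],[0,1.8,0,0.3,0,0,0],[0,1.8,0,0.3,0,0,0]]]'; } | egrep 'time|tcp|force'; python3 -c "
from h import *
rel([.6217,.1416,.083],91.7)"
```

```text
time_s: 16.65
tcp_pos: [0.6212, 0.1418, 0.0843]
ft_force: [-1.3, -5.3, 2.4]
time_s: 17.02
tcp_pos: [0.6209, 0.1418, 0.085]
ft_force: [-1.0, -5.2, 2.5]
tcp [0.6209 0.1418 0.085 ] F [-1.  -5.2  2.5] w 0.0167 t 17.025
shift [-0.1  0.8  2. ] turn [-0.37  1.82 -0.74]
```

```bash
{ python3 -m pendant '[[[0,0.6,0.4,0.8,0.1,0.9,-0.3]]]'; python3 -m pendant '[[[0,0.6,0.4,1,0.2,0.9,-0.3]]]'; } | egrep 'time|tcp|force'; python3 -c "
from h import *
rel([.6217,.1416,.083],91.7)"
```

```text
time_s: 17.15
tcp_pos: [0.6213, 0.1417, 0.0845]
ft_force: [-1.5, -2.9, -1.0]
time_s: 17.27
tcp_pos: [0.6217, 0.1416, 0.0834]
ft_force: [0.1, -4.9, -1.6]
tcp [0.6217 0.1416 0.0834] F [ 0.1 -4.9 -1.6] w 0.017 t 17.275
shift [-0.  -0.   0.4] turn [-0.67  0.07 -0.17]
```

```bash
{ python3 -m pendant '[[[0,0.4,0,1.2,-0.5,0,-0.1]]]'; python3 -m pendant '[[[0,0.4,0,0.5,0,0,0]]]'; } | egrep 'time|tcp|force'; python3 -c "
from h import *
rel([.6217,.1416,.082],91.7)"
```

```text
time_s: 17.4
tcp_pos: [0.622, 0.1416, 0.0823]
ft_force: [-0.6, -4.2, 3.2]
time_s: 17.52
tcp_pos: [0.622, 0.1416, 0.0822]
ft_force: [-1.5, -4.3, 3.2]
tcp [0.622  0.1416 0.0822] F [-1.5 -4.3  3.2] w 0.0169 t 17.525
shift [ 0.  -0.3  0.2] turn [-0.12  0.06 -0.14]
```

Hold done and the shaft is resting on the bores (Fz +3). Releasing.

```bash
{ python3 -m pendant '[[[0.25,0,0,0,0,0,0],[0.4,0,0,0,0,0,0],[0.6,0,0,0,0,0,0]]]'; python3 -m pendant '[[[0.7,0,0,0,0,0,0],[0.7,0,0,0,0,0,0]]]'; } | egrep 'time|tcp|force|wid'; python3 -c "
from h import *
rel([.6217,.1416,.082],91.7)"
```

```text
time_s: 17.9
tcp_pos: [0.6223, 0.1479, 0.082]
ft_force: [-0.1, 0.3, -0.5]
grip_width: 0.0503
time_s: 18.15
tcp_pos: [0.6222, 0.1493, 0.0818]
ft_force: [0.2, 0.1, -0.5]
grip_width: 0.0599
tcp [0.6222 0.1493 0.0818] F [ 0.2  0.1 -0.5] w 0.0599 t 18.15
shift [-7.7 -0.8 -0.3] turn [-0.03 -0.43  0.17]
```

```bash
python3 -m pendant '[[[0.7,-5,0,-10,0,0.4,0],[0.7,0,0,-30,0,0,0],[0.7,0,0,-45,0,0,0],[0.7,-40,0,-50,0,0,0],[0.7,-50,0,-50,0,0,0],[0.7,-30,0,0,0,0,0],[0.7,0,0,0,0,0,0]]]'
python3 - <<'E'
from h import *
import pickle
im=[]
for n,(a,b,x,y) in dict(wrist=(0,200,210,477),side=(140,220,310,416)).items():
    c=bot.camera(n);pickle.dump(c,open(n+"8.pkl","wb"));im.append(cv2.resize(c["frame"][a:b,x:y],(400,300) if n=="side" else (534,400),interpolation=cv2.INTER_CUBIC))
im[1]=cv2.resize(im[1],(266,400)) if 0 else cv2.copyMakeBorder(im[1],0,100,0,0,cv2.BORDER_CONSTANT)
cv2.imwrite("pics/v8.png",cv2.resize(np.hstack(im),(800,343)))
E
```

```text
time_s: 19.02
tcp_pos: [0.6269, 0.0199, 0.2689]
orientation: [-2.185, -2.249, -0.02]
ft_force: [-0.4, 1.0, -0.7]
grip_width: 0.0599
```

View pics/v8.png

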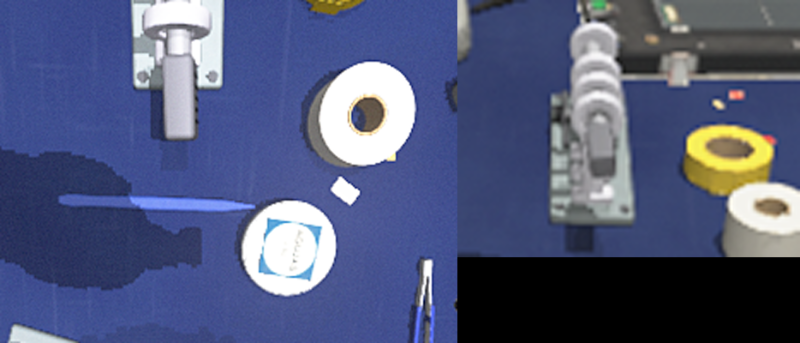

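Run:
```python
from h import *
import pickle
a,b=[pickle.load(open(f,"rb"))["frame"] for f in("side1.pkl","side8.pkl")]
# ring 4 region top (not hidden by spindle): registration shift
for nm,(y0,y1,x0,x1) in dict(ring4=(144,157,342,364),base=(195,212,334,345),cradle=(262,300,276,312),table=(150,260,360,420)).items():
    t=cv2.cvtColor(a[y0:y1,x0:x1],6);r=cv2.matchTemplate(cv2.cvtColor(b[y0-4:y1+4,x0-4:x1+4],6),t,cv2.TM_CCOEFF_NORMED)
    i=np.unravel_index(r.argmax(),r.shape);print(nm,"shift px",np.array(i)-4,r.max().round(4),"at zero",r[4,4].round(4),"absdiff",cv2.absdiff(a[y0:y1,x0:x1],b[y0:y1,x0:x1]).mean().round(2))
c=pickle.load(open("wrist8.pkl","rb"));g=cv2.cvtColor(c["frame"],6)
print(g[66:100,315]);print("rear",onz(c,315.1,81.3,.09),onz(c,315.1,81.3,.087))
```

```text
ring4 shift px [0 0] 0.9307 at zero 0.9307 absdiff 5.29
base shift px [0 0] 0.9686 at zero 0.9686 absdiff 4.02
cradle shift px [0 0] 0.8456 at zero 0.8456 absdiff 15.86
table shift px [0 0] 0.9999 at zero 0.9999 absdiff 0.95
[198 198 205 199 199 198 199 201 195 200 200 204 189 170 121  81  68  76
  74  73  75  72  73  72  75  71  73  70  74  72  77  77  77  75]
rear [0.6229224  0.11749688 0.09      ] [0.62290892 0.11774594 0.087     ]
```

```bash
python3 -c "
from plant import bot
print(bot.close_job(), bot.get_state()['time_s'])"
```

```text
the job is handed in; nothing more can be done
the job is handed in; nothing more can be done
```

The job is handed in, with about 19 s used of the 48 s allowed. I took the spindle from its cradle and slid it tip first through the three fixed rings with no contact force. The fourth ring stopped it about 114 mm past the entry. I held it there for about 1.4 s at roughly 5–6 N (6.3 N at most), well under the 16 N slip limit, then released it onto the bores and backed the gripper away.

**Last checks**
- **Spindle:** the last picture shows it lying in the rings with its handle in front. The handle's rear end measured y ≈ 0.1175 m, which puts the tip at y ≈ 0.285 m. The stop ring's face was measured at 0.2855 m, so they agree to about 1 mm.
- **Stop ring and base:** comparing the side camera before and after shows no shift in either. That view only resolves the ring to a few mm, so the low forces are the stronger evidence that it did not slip.
- **Bystanders:** I did not check each one separately. Part of the bench compared as unchanged, and the arm felt no contact with anything else.

**What did not fit**
- **Tool tilt:** during the hold the tool tilted about 1.8° and rose 2 mm; I corrected this before letting go.
- **Tool jump:** the tool sprang about 7 mm forward as the fingers opened, while the tip was already against the ring.
- **Tip gap:** with the contact reading alone, the handle's rear end should be near 0.1195 m, 2 mm from the measured value. That is within measurement error, but I did not look directly at the gap between tip and ring.

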